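# Present the lug nuts, then hold the paste tin at the pointer

### The arm

A 7-joint arm with a two-finger parallel gripper is mounted at the origin on a cart in front of the work surface, level with it; the furniture and walls round the work are solid. World frame = base frame: x ahead of the robot, y to its left, z up, the work surface at z = 0. Lengths are in m, angles in rad, forces in N, time in s.
With the tool pointing down it reaches from about 0.425 to 0.95 m from the base axis. Payload 4.7 kg.
Tool frame: the origin (TCP) lies on the centre line of the jaws, within the pads' length; the fingertips stand robot.nose_length ahead of it and the grasp point (between the pads) lies 8 mm behind it (robot.nose_length is the distance from the TCP to the fingertips, in m); z points along the fingers, x is the direction in which the jaws open and shut, and the axes are right-handed (so a half turn about z gives the same grasp; the last joint's range is limited). The gripper opens to 85 mm and grips with 20 to 120 N. Pads are 22 mm wide; open, the fingers measure 114 mm over their backs; the gripper's body (76 mm by 85 mm) begins 54 mm behind the grasp point. The pads swing forward as they close: fully open they stand 13 mm farther back than shut.
Start: joints at [-1.184, 0.469, -0.049, 1.532, 0.024, 1.141, -0.082], TCP at [0.273, 0.618, 0.242] pointing down, gripper open.
Joint ranges: [-2.59, 2.59], [-0.33, 1.99], [-1.39, 1.29], [0.1, 2.45], [-1.04, 4.18], [0.21, 1.99], [-2.66, 2.66]. Speed limits (rad/s): [2.57, 2.57, 3.14, 3.14, 3.14, 3.14, 3.14].

### API

Orientations are given as [roll, pitch, yaw] about the fixed x, y, z axes, in that order (R = Rz(yaw) Ry(pitch) Rx(roll)).
In Python, from plant import robot gives the robot as it stands. Calls block until the motion is done:
- robot.goto(position, orientation): joint-space move of the TCP to a pose.
- robot.move_straight(position, vel=0.15, attitude=None, contact_N=None): straight line of the TCP; attitude=None keeps the orientation; vel is the mean speed in m/s. With contact_N (N) it stops when the force on the tool has changed by that much, and returns True; else False.
- robot.move_joints(angles): joint-space move.
- robot.grip(opening, strength=None): opening from 0.0 (shut) to 1.0 (fully open); strength is the grip in N (None keeps the last); returns when the fingers have stopped.
- robot.sleep(seconds).
- robot.inverse_kinematics(position, orientation): joint angles nearest the present ones, or None.
- robot.sense(): the state.
- robot.grab_frame(name): name is "side" or "top" or "wrist"; returns a dict with "image" (420x560x3 uint8, red, green, blue), "range_z" (420x560 float32, m along the optical axis (not along the pixel's ray), 0 where there is no reading), "fx", "fy", "cx", "cy" (pixels), "R" (3x3) and "t" (3): a world point X has camera coordinates R X + t. Camera axes: x right, y down, z forward; pixel columns grow to the right and rows downward; lengths in m; the calibration is good to about 2 mm. A picture is of the moment at which its call begins.
A pose or a line that the arm cannot do raises robot.IKError and nothing moves.
- robot.close_job(): hands the job in, once; it reports no verdict.
The state is a dict: "t": time; "joint_pos": joint angles; "joint_velocities": joint speeds; "effort": joint torques, N m; "tcp_pos": TCP position; "tcp_rot": TCP orientation; "wrist_force": force on the tool from outside, world axes, zero at the start; "torque": the same for the moment, N m; "opening": opening from 0.0 (shut) to 1.0 (fully open).
Only numpy, scipy, OpenCV 4.12 (cv2) and the standard library are available. Lean on these libraries where they do the work, as an engineer would, in place of code of your own. Each camera call takes 0.05 s, during which the arm holds its last target.

### The job

Turn the round parts carousel until its three lug nuts stand squarely in front of the fixed pointer and let it rest there for a good second so they can be taken. Then turn it on until the open paste tin stands squarely in front of the pointer, and finish still holding the carousel there so that it cannot turn while a brush is dipped. Leave the tools lying round it where they are.

Things in the scene. Friction and masses are not known exactly. Their poses are not given: they have to be found in the camera images.
- carousel (a joint): angle of the carousel about its upright axis, rad: 0 = lug nuts exactly at the pointer, -1.571 = paste tin exactly at the pointer (adding 6.283 means the same place); grows anticlockwise seen from above; starts anywhere from 0.8 to 4.2. Turns freely either way past full turns, with light friction (about 0.15 N m), no spring, and stays where it is left
- knob (a point): centre of the black bar knob on top of the carousel's spindle, on the turning axis, 150 mm above the work surface. The level bar is 64 mm long, 16 mm thick, 28 mm high and lies along the line from the nuts to the cone. It is the highest part; all else on the dish (aluminium, 236 mm wide, floor 32 mm up) is below 104 mm
- nuts (a point): middle of the three standing pale lug nuts (each 21 mm wide, 24 mm high) on the dish, 72 mm from the axis, 46 mm above the work surface. Anticlockwise from above, a quarter turn apart, come nuts, paste tin, small grey centring cone, three black valve stems standing in a grey block; all are fixed to the dish
- tin_centre (a point): centre of the open grey metal paste tin (76 mm wide, 60 mm high) on the dish, 72 mm from the axis, 62 mm above the work surface
- pointer (a point): tip of the fixed level steel spike on a dark upright blade (58 mm tall) at the rim of the dish, 121 mm from the axis, 50 mm above the work surface. Its x axis points level to the carousel's axis, z up. The stand is bolted down; the pointer is on the robot's side, up to 35 degrees round either way
- tyre_gauge: bystander: black round tyre pressure gauge with a short stem, 70 x 118 x 26 mm, lying to the left of the carousel; origin under its middle
- weight_strip_c: bystander: flat stick-on weight strip on blue backing, 18 x 144 x 5 mm, lying to the right of the carousel; origin under its middle
- wrench_13: bystander: open-end and ring wrench, 31 x 182 x 10 mm, lying to the right in front; origin under its middle

How it is judged:
By the outcome, as a careful person would: the job done as asked, in the order asked, and still so for the second after the job is handed in, while the arm keeps its last pose, push and grip.
It also fails if it takes over 58 s, if anything falls off the work surface, if the arm or the gripper's body presses on something with over 40 N, if the wrist force passes 120 N, or if a joint passes its speed limit or range.

## Working session

There is one attempt and no reset: what is moved stays moved. The work goes in short steps, each a Python script; the robot and the scene stay as the last script left them, time stands still between calls to the robot, and variables do not carry over. Pictures are saved under pics/ and viewed, and the job is handed in when it is done.

```bash
mkdir -p pics; ls
python3 - <<'E'
from plant import robot
import cv2,pickle
s=robot.sense();print(s['t'],s['tcp_pos'],s['tcp_rot'],s['opening'],robot.nose_length)
for n in ['top','side']:
    f=robot.grab_frame(n);pickle.dump(f,open(n+'.pkl','wb'))
    cv2.imwrite(f'pics/{n}0.png',f['image'][:,:,::-1]);print(f['R'],f['t'],f['fx'],f['cx'],f['cy'])
E
```

```text
pics
0.0 [0.27240865 0.61696624 0.24122541] [3.14153181e+00 2.01504206e-03 1.15497105e+00] 0.9980095198734599 0.011
[[ 0.02037087 -0.99978977 -0.00233176]
 [-0.98168351 -0.01955996 -0.18951226]
 [ 0.18942681  0.00614958 -0.98187559]] [0.01728304 0.46746854 1.38138894] 483.85407649148704 283.31415520159675 200.15030842404835
[[ 0.90099489 -0.43382627  0.00172302]
 [-0.18030125 -0.37806632 -0.90805138]
 [ 0.39458796  0.817839   -0.41885525]] [-0.38980044  0.18653617  1.0701    ] 418.34747747363605 278.3710235358454 212.1308225220206
```

View pics/top0.png

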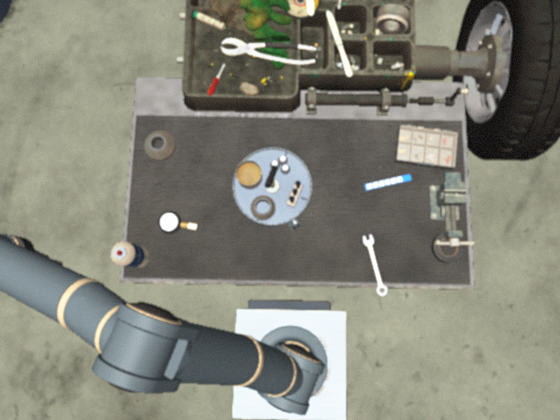

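View pics/side0.png

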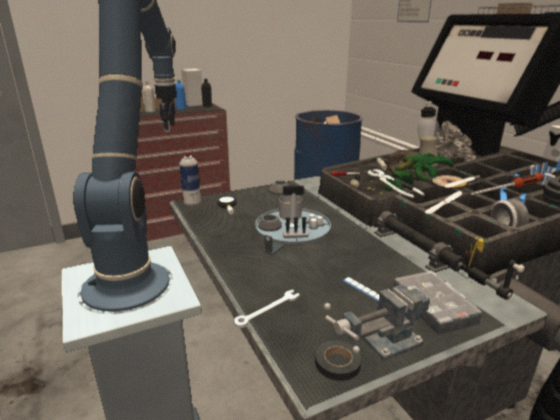

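Run:
```python
import cv2,pickle
for n,(x0,x1,y0,y1) in {'top':(222,332,140,235),'side':(235,345,170,260)}.items():
    f=pickle.load(open(n+'.pkl','rb'))
    c=f['image'][y0:y1,x0:x1,::-1]
    cv2.imwrite(f'pics/{n}0c.png',cv2.resize(c,None,fx=6,fy=6,interpolation=cv2.INTER_CUBIC))
```

```text
(no output)
```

View pics/top0c.png

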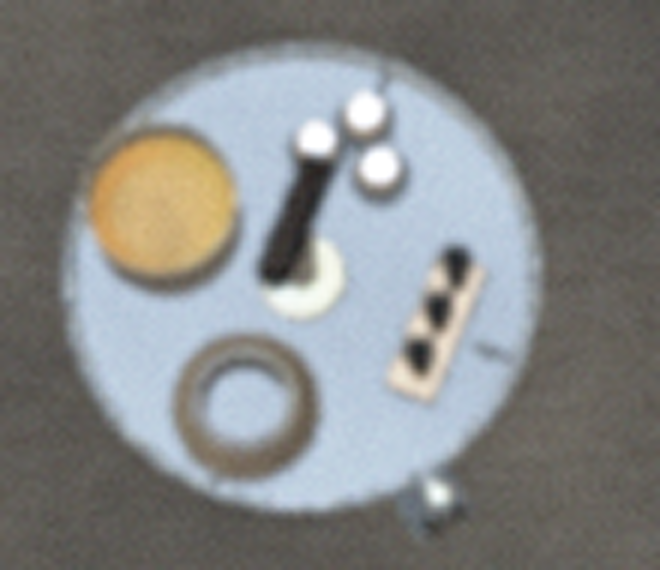

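View pics/side0c.png

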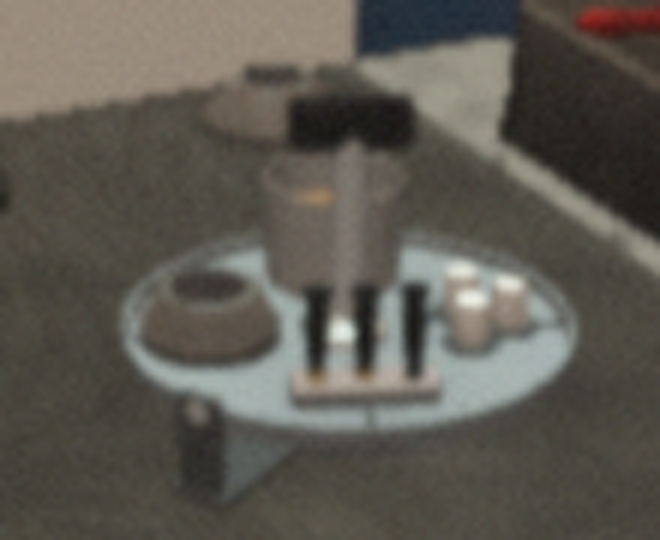

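```bash
cat > h.py <<'E'
import numpy as np
def ray(f,u,v,z):
    R,t=np.array(f['R']),np.array(f['t'])
    d=R.T@np.array([(u-f['cx'])/f['fx'],(v-f['cy'])/f['fy'],1]); o=-R.T@t
    return o+d*(z-o[2])/d[2]
def proj(f,X):
    c=np.array(f['R'])@X+np.array(f['t']); return f['fx']*c[0]/c[2]+f['cx'],f['fy']*c[1]/c[2]+f['cy']
E
python3 - <<'E'
import pickle
from h import *
f=pickle.load(open('top.pkl','rb'))
p=lambda u,v,z:ray(f,222+u/6-.42,140+v/6-.42,z)  # approx resize offset
az=lambda a,b:np.arctan2(b[1]-a[1],b[0]-a[0])
rim=p(305,277,.04); 
k1,k2=p(320,165,.16),p(275,272,.16)
n=np.mean([p(317,140,.058),p(366,112,.058),p(380,165,.058)],0)
tin=p(163,202,.092)
cone=p(246,407,.06)
st=p(437,308,.08)
po=p(437,493,.055)
print('rim',rim,'knob',(k1+k2)/2,np.linalg.norm(k1-k2),az(k2,k1))
c=(k1+k2)/2
for m,x in dict(n=n,tin=tin,cone=cone,st=st,po=po).items(): print(m,x,np.hypot(*(x-rim)[:2]),az(rim,x),'|',np.hypot(*(x-c)[:2]),az(c,x))
print((n+cone)/2)
s=pickle.load(open('side.pkl','rb'))
for a in (rim,c):
  for q in (po,):print(proj(s,q))
  print([((np.array(proj(s,np.array([a[0],a[1],z])))-[235,170])*6) for z in (.136,.164)])
print((np.array(proj(s,po))-[235,170])*6)
# depth-based knob
R,t=np.array(f['R']),np.array(f['t'])
v,u=np.mgrid[140:235,222:332];Z=f['range_z'][140:235,222:332]
C=np.stack([(u-f['cx'])/f['fx']*Z,(v-f['cy'])/f['fy']*Z,Z],-1)-t
W=C@R
m=(W[...,2]>.14)&(W[...,2]<.19)
P=W[m];print(m.sum(),P.mean(0),P[:,2].min(),P[:,2].max())
ev,V=np.linalg.eigh(np.cov(P[:,:2].T));print(ev,np.arctan2(V[1,1],V[0,1]))
m=(W[...,2]>.025)&(W[...,2]<.05);P=W[m];print('dish',(P.max(0)+P.min(0))/2,P.max(0)-P.min(0))
E
```

```text
rim [0.5109168  0.06003561 0.04      ] knob [0.5113871  0.06049053 0.16      ] 0.05401579134541718 -0.36385311732329884
n [0.5771974  0.03685593 0.058     ] 0.07021692072177217 -0.3364257830411358 | 0.06992560379190532 -0.3447871288017122
tin [0.53479756 0.12751868 0.092     ] 0.07158390147210666 1.2306709876331876 | 0.07099875215556241 1.2347780605316356
cone [0.44137733 0.08642899 0.06      ] 0.07437974999167825 2.7788429885670194 | 0.07466036920887988 2.7867749213729995
st [ 0.48797862 -0.00496966  0.08      ] 0.06893362986684307 -1.9100224577691094 | 0.06951972929991665 -1.91422448336937
po [ 0.40189809 -0.00685407  0.055     ] 0.1279035064030288 -2.5912610618858656 | 0.1285423519560719 -2.5901579710531424
[0.50928737 0.06164246 0.059     ]
(np.float64(269.7868082595248), np.float64(235.3907994607598))
[array([349.04833094, 149.95507485]), array([349.97700427,  98.02189532])]
(np.float64(269.7868082595248), np.float64(235.3907994607598))
[array([349.45857845, 149.49065633]), array([350.39067927,  97.57624667])]
[208.72084956 392.34479676]
148 [0.50923716 0.06110892 0.16045598] 0.1425377987400038 0.16851701748915907
[2.33989382e-05 3.40004934e-04] 2.778304918849167
dish [0.50803809 0.06151736 0.0375038 ] [0.24280358 0.23318161 0.02497088]
```

Run:
```python
from plant import robot
import numpy as np
c=[.5095,.061]
for z in (.15,.24):
  for y in np.arange(-3.2,3.3,.4):
    q=robot.inverse_kinematics([*c,z],[np.pi,0,y]); print(z,round(y,2),None if q is None else np.round(q,2))
```

```text
0.15 -3.2 [ 0.67  0.6  -1.17  1.97  0.65  1.02  2.28]
0.15 -2.8 [-1.03  0.53  1.12  2.05 -0.6   0.93 -2.38]
0.15 -2.4 [-1.03  0.53  1.12  2.05 -0.6   0.93 -1.98]
0.15 -2.0 [-1.03  0.53  1.12  2.05 -0.6   0.93 -1.58]
0.15 -1.6 [-0.75  0.37  0.69  2.04 -0.32  0.84 -1.48]
0.15 -1.2 [-0.68  0.35  0.59  2.04 -0.27  0.83 -1.13]
0.15 -0.8 [-0.64  0.34  0.55  2.04 -0.24  0.82 -0.76]
0.15 -0.4 [-0.6   0.34  0.49  2.03 -0.22  0.82 -0.38]
0.15 -0.0 [-0.56  0.33  0.44  2.03 -0.19  0.82 -0.01]
0.15 0.4 [-0.51  0.33  0.38  2.03 -0.16  0.82  0.36]
0.15 0.8 [-0.46  0.32  0.32  2.03 -0.14  0.82  0.74]
0.15 1.2 [-0.41  0.32  0.26  2.02 -0.11  0.81  1.11]
0.15 1.6 [-0.35  0.31  0.19  2.02 -0.08  0.81  1.48]
0.15 2.0 [-0.29  0.31  0.1   2.02 -0.04  0.81  1.84]
0.15 2.4 [-0.22  0.31  0.03  2.01 -0.01  0.82  2.21]
0.15 2.8 [-0.15  0.32 -0.06  2.01  0.03  0.82  2.57]
0.15 3.2 [ 0.67  0.6  -1.17  1.97  0.65  1.02  2.39]
0.24 -3.2 [ 0.71  0.44 -1.17  1.87  0.44  1.13  2.46]
0.24 -2.8 [-1.09  0.35  1.13  1.96 -0.36  1.06 -2.61]
0.24 -2.4 [-1.09  0.35  1.13  1.96 -0.36  1.06 -2.21]
0.24 -2.0 [-1.09  0.35  1.13  1.96 -0.36  1.06 -1.81]
0.24 -1.6 [-0.79  0.24  0.71  1.95 -0.18  1.02 -1.61]
0.24 -1.2 [-0.73  0.23  0.62  1.94 -0.15  1.02 -1.23]
0.24 -0.8 [-0.68  0.22  0.57  1.94 -0.14  1.02 -0.85]
0.24 -0.4 [-0.64  0.22  0.52  1.94 -0.13  1.02 -0.47]
0.24 -0.0 [-0.6   0.21  0.47  1.94 -0.11  1.02 -0.08]
0.24 0.4 [-0.56  0.21  0.42  1.94 -0.1   1.02  0.31]
0.24 0.8 [-0.52  0.21  0.37  1.93 -0.09  1.02  0.69]
0.24 1.2 [-0.47  0.21  0.32  1.93 -0.08  1.02  1.08]
0.24 1.6 [-0.42  0.21  0.25  1.93 -0.06  1.02  1.46]
0.24 2.0 [-0.35  0.2   0.17  1.92 -0.04  1.02  1.84]
0.24 2.4 [-0.29  0.21  0.11  1.92 -0.03  1.02  2.22]
0.24 2.8 [-0.23  0.21  0.03  1.92 -0.01  1.02  2.61]
0.24 3.2 [ 0.71  0.44 -1.17  1.87  0.44  1.13  2.58]
```

Run:
```python
from plant import robot
import numpy as np,cv2,pickle
robot.goto([.5095,.061,.27],[np.pi,0,-1.6])
q=np.array(robot.sense()['joint_pos']); q[6]+=1.216+1.6
print(q); robot.move_joints(q)
s=robot.sense();print(s['t'],s['tcp_pos'],s['tcp_rot'])
for n in('wrist','side','top'):
    f=robot.grab_frame(n);pickle.dump(f,open(n+'1.pkl','wb'))
    cv2.imwrite(f'pics/{n}1.png',f['image'][:,:,::-1])
    if n=='wrist':print(f['R'],f['t'])
```

```text
[-0.79992239  0.19959391  0.7001148   1.90743593 -0.14506494  1.08511454
  1.17649955]
4.6583 [0.50959785 0.06211642 0.26992843] [-3.14150208e+00 -4.41580903e-05  1.21792114e+00]
[[ 0.3454942   0.93842015  0.00117147]
 [ 0.90133849 -0.33218894  0.27791985]
 [ 0.26119473 -0.0949638  -0.96060355]] [-0.23556928 -0.48235716  0.27814465]
```

View pics/wrist1.png

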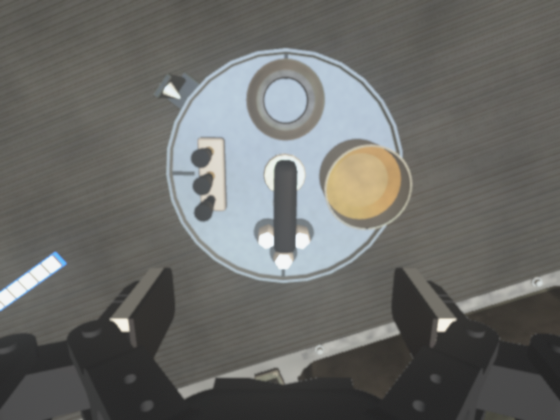

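View pics/side1.png

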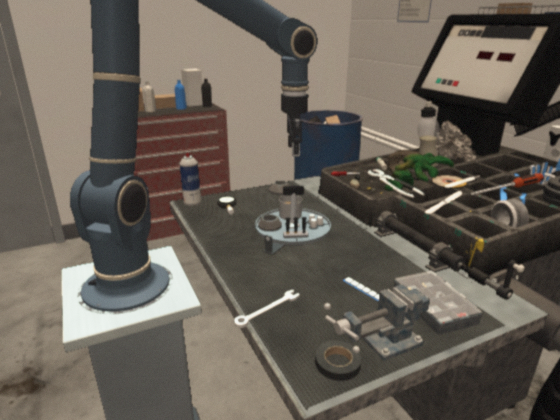

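Run:
```python
import cv2,pickle
f=pickle.load(open('wrist1.pkl','rb'))
c=f['image'][60:130,140:230,::-1]
cv2.imwrite('pics/wrist1p.png',cv2.resize(c,None,fx=8,fy=8,interpolation=cv2.INTER_CUBIC))
c=f['image'][45:290,160:420,::-1]
cv2.imwrite('pics/wrist1d.png',cv2.resize(c,None,fx=2.4,fy=2.4,interpolation=cv2.INTER_CUBIC))
```

```text
(no output)
```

View pics/wrist1p.png

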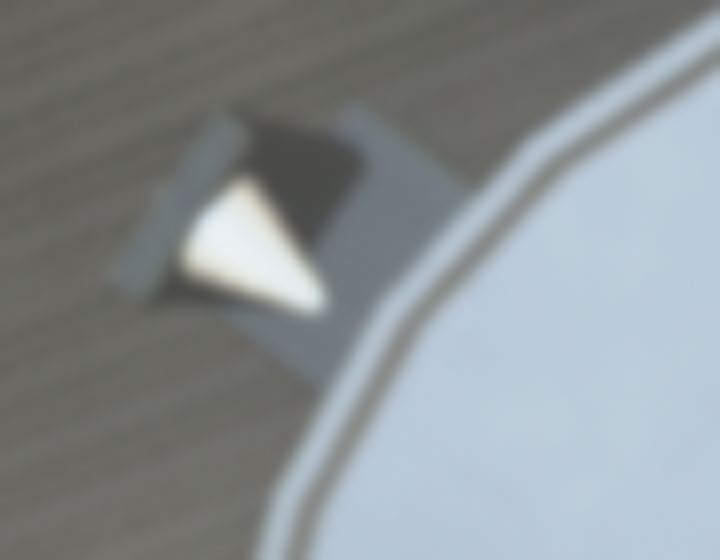

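View pics/wrist1d.png

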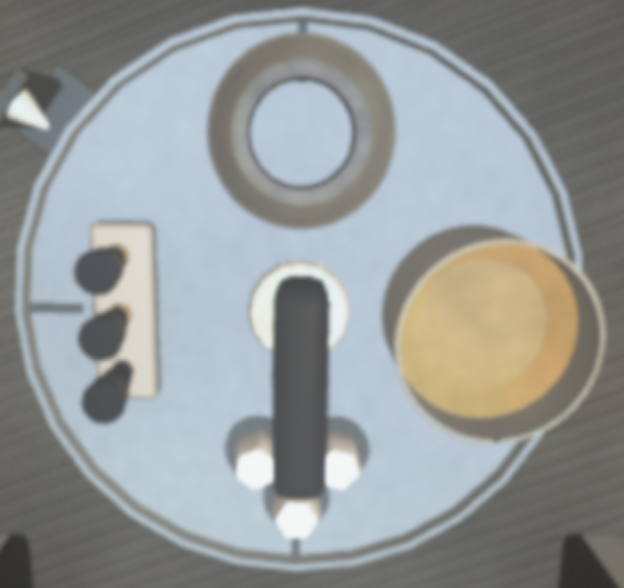

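Run:
```python
import pickle
from h import *
f=pickle.load(open('wrist1.pkl','rb'))
az=lambda a,b:np.arctan2(b[1]-a[1],b[0]-a[0])
d=lambda u,v,z:ray(f,160+u/2.4-.3,45+v/2.4-.3,z)
tip=ray(f,180.4,97.3,.05)
t1,t2=d(295,548,.032),d(303,26,.032)
kn=np.mean([d(274,280,.164),d(328,280,.164),d(322,497,.164),d(275,497,.164)],0)
kdir=az(d(301,278,.164),d(299,499,.164)); L=np.linalg.norm(d(301,278,.164)-d(299,499,.164))
st1,st2=d(28,307,.032),d(82,308,.032)
rt=d(118,268,.09)
tin=np.mean([d(396,340,.092),d(606,335,.092),d(500,240,.092),d(497,440,.092)],0)
nuts=np.mean([d(256,468,.058),d(341,468,.058),d(297,520,.058)],0)
print('tip',tip,'tickmid',(t1+t2)/2,np.linalg.norm(t1-t2),'az',az(t2,t1),'knob',kn,L,kdir,'st',az(st1,st2)+np.pi/2-np.pi)
for z in (.036,.04):print('rim',z,(d(17,300,z)+d(580,290,z)+d(300,8,z)+d(297,570,z))/4,np.linalg.norm(d(17,300,z)-d(580,290,z)))
for c in ((t1+t2)/2,kn,np.array([.5105,.0608,0])):
  print('pt',np.hypot(*(tip-c)[:2]),az(c,tip),'tin',np.hypot(*(tin-c)[:2]),az(c,tin)-np.pi/2,'nuts',np.hypot(*(nuts-c)[:2]),az(c,nuts), 'st',az(c,st2)+np.pi/2)
# spike axis direction: base mid
p=lambda u,v:ray(f,140+u/8-.44,60+v/8-.44,.05)
print(az(p(212,218),p(322,304)))
```

```text
tip [0.40886267 0.00073642 0.05      ] tickmid [0.51099558 0.0643089  0.032     ] 0.222722472421028 az -0.3668651670644346 knob [0.50930318 0.06458301 0.164     ] 0.06433730611919021 -0.3600328034547866 st -0.3717956750390847
rim 0.036 [0.50860448 0.06498547 0.036     ] 0.23489532006686076
rim 0.04 [0.50789207 0.06522904 0.04      ] 0.2323247822147117
pt 0.12030208073037993 -2.584830229937834 tin 0.07178679153704143 -0.3529387663864396 nuts 0.06988646191641104 -0.357514163037638 st -0.3555699244792325
pt 0.11901547812542786 -2.5753603234451328 tin 0.0721341903787444 -0.37627003204229137 nuts 0.0715685601301714 -0.35282685251619506 st -0.3371689091954799
pt 0.11805838059718485 -2.6078468604880407 tin 0.0752544165813109 -0.3430010395511247 nuts 0.06920934053351517 -0.30749353611777536 st -0.3641455925966919
0.5456768429036394
```

Run:
```python
from plant import robot
import numpy as np,cv2,pickle
robot.move_straight([.510,.0625,.18],vel=.1,attitude=[np.pi,0,1.209])
robot.move_straight([.510,.0625,.150],vel=.06,contact_N=15)
s=robot.sense();print(s['t'],s['tcp_pos'],s['tcp_rot'],s['wrist_force'],s['joint_pos'])
robot.grip(0.0,60)
s=robot.sense();print(s['t'],s['tcp_pos'],s['tcp_rot'],s['wrist_force'],s['torque'],s['opening'],s['joint_pos'])
for n in('wrist','side'):
    f=robot.grab_frame(n);pickle.dump(f,open(n+'2.pkl','wb'))
    cv2.imwrite(f'pics/{n}2.png',f['image'][:,:,::-1])
```

```text
6.5083 [0.51008189 0.0623862  0.14986212] [-3.14154353e+00  3.09470728e-04  1.20881938e+00] [ 0.1847955  -0.94792934 -0.12697572] [-0.71828307  0.36159447  0.64214184  2.03720025 -0.29037568  0.83180302
  1.29959339]
7.15 [0.51035299 0.0632365  0.15031661] [ 3.14129237e+00 -1.27691947e-03  1.20916207e+00] [-0.20839424  2.94712232  2.32600534] [ 0.48370033  0.03295411 -0.11551367] 0.17751919602813104 [-0.71883536  0.36084972  0.64162551  2.03663886 -0.29127024  0.83196074
  1.29938407]
```

View pics/wrist2.png

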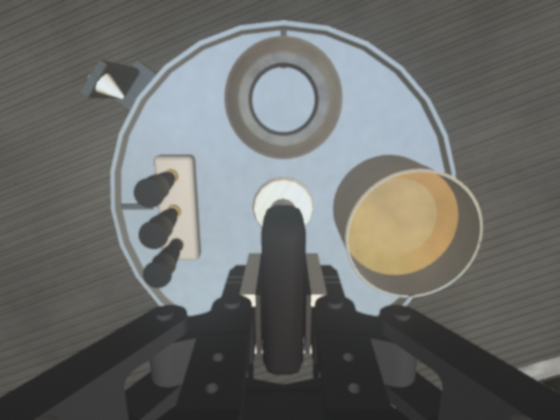

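View pics/side2.png

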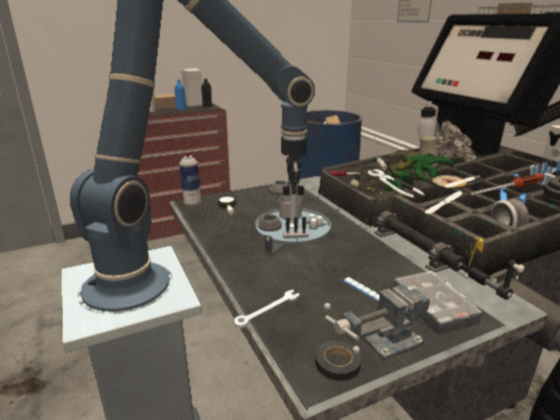

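Run:
```python
from plant import robot
import numpy as np,cv2,pickle
q=np.array(robot.sense()['joint_pos']); q0=q[6]
for k in range(1,5):
    q[6]=q0-2.221*k/4; robot.move_joints(q)
    s=robot.sense();print(s['t'],s['tcp_pos'],s['tcp_rot'],s['wrist_force'],s['torque'],s['opening'])
for n in('wrist','side'):
    f=robot.grab_frame(n);pickle.dump(f,open(n+'3.pkl','wb'))
    cv2.imwrite(f'pics/{n}3.png',f['image'][:,:,::-1])
c=f['image'][170:260,235:345,::-1]
cv2.imwrite('pics/side3c.png',cv2.resize(c,None,fx=6,fy=6,interpolation=cv2.INTER_CUBIC))
```

```text
7.8417 [0.51073117 0.06375271 0.15032948] [-3.14132777e+00 -2.19031088e-03  6.55982166e-01] [ 1.17705768  3.39024951 -0.74896004] [ 0.6869481  -0.36352582 -0.13943171] 0.17333930028931074
8.4333 [0.51132633 0.06400414 0.15033544] [-3.1402526  -0.00314693  0.10019224] [ 2.94196757  4.55715997 -3.46603546] [ 0.82371145 -0.66242648 -0.18375666] 0.1728267833101649
9.025 [0.51200444 0.06390194 0.1503701 ] [-3.13832537 -0.0035719  -0.4552074 ] [ 5.17250354  4.76581837 -5.84019449] [ 0.83906113 -1.0321962  -0.11112278] 0.17202696661365027
9.6167 [0.51251669 0.06340881 0.15036659] [-3.13632339e+00 -2.56301755e-03 -1.01090231e+00] [ 7.76369256  3.34303798 -6.35954788] [ 0.62778126 -1.34182009 -0.19321326] 0.17023474584665452
```

View pics/wrist3.png

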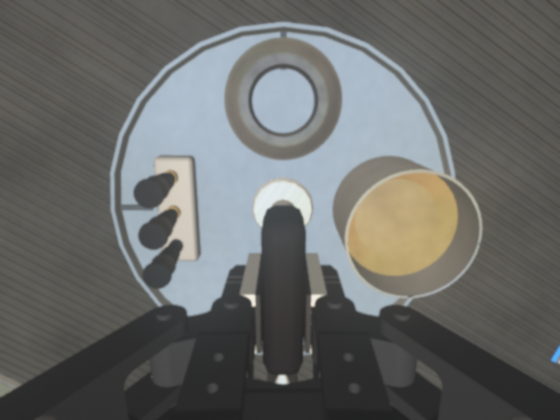

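View pics/side3c.png

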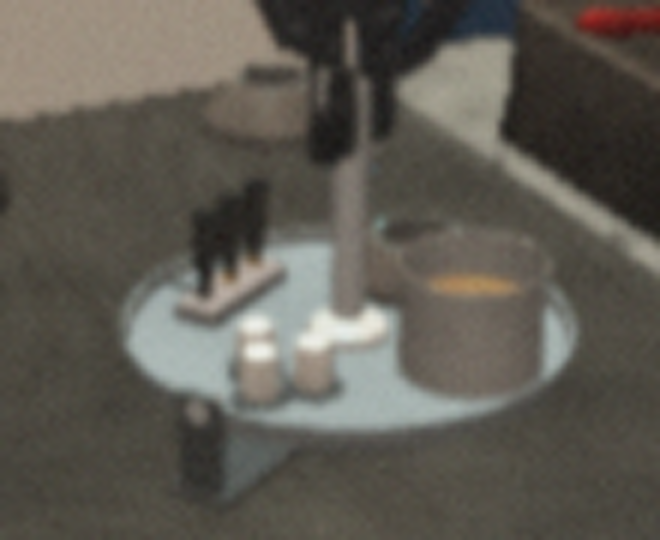

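Run:
```python
from plant import robot
import pickle,cv2
from h import *
f=robot.grab_frame('top');pickle.dump(f,open('top3.pkl','wb'))
cv2.imwrite('pics/top3c.png',cv2.resize(f['image'][140:235,222:332,::-1],None,fx=6,fy=6,interpolation=cv2.INTER_CUBIC))
s=pickle.load(open('side3.pkl','rb'))
p=lambda u,v,z:ray(s,235+u/6-.42,170+v/6-.42,z)
n=np.mean([p(255,325,.058),p(262,350,.058),p(314,340,.058)],0)
rim=(p(122,330,.036)+p(577,330,.036))/2
sp=(p(348,325,.032))
tin=np.mean([p(399,265,.092),p(550,262,.092),p(475,230,.092),p(475,298,.092)],0)
print(n,rim,sp,tin)
for c in ([.5105,.0625],):
  print(np.hypot(*(n[:2]-c)),np.arctan2(*(n[:2]-c)[::-1]),np.hypot(*(tin[:2]-c)),np.arctan2(*(tin[:2]-c)[::-1])-np.pi/2)
pp=(p(198,415,.05));print(pp, np.arctan2(*(pp[:2]-c)[::-1]))
for P in ([.4085,.0,.05],[.40,-.005,.05]): print((np.array(proj(s,np.array(P)))-[235,170])*6)
```

```text
[0.45405992 0.02844694 0.058     ] [0.51165706 0.0601154  0.036     ] [0.51740525 0.07281074 0.032     ] [ 5.49471148e-01 -7.34223929e-05  9.20000000e-02]
0.06591732009731267 -2.5987143524293765 0.07371691526104274 -2.584572078507544
[ 0.39162607 -0.01408371  0.05      ] -2.5692751213427507
[215.31082023 392.7298837 ]
[203.5783838  400.73833121]
```

View pics/top3c.png

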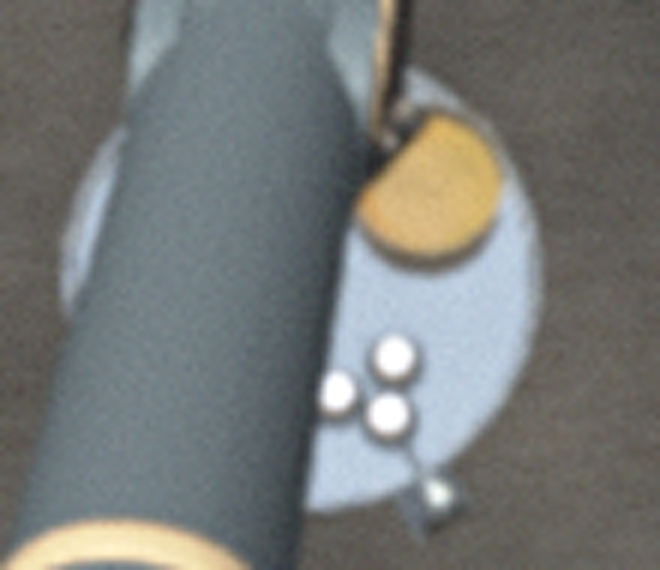

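Run:
```python
from plant import robot
import numpy as np,cv2,pickle
robot.sleep(1.8)
q=np.array(robot.sense()['joint_pos']); q0=q[6]; print(robot.sense()['tcp_rot'],robot.sense()['t'])
for k in range(1,4):
    q[6]=q0-1.571*k/3; robot.move_joints(q)
    s=robot.sense();print(s['t'],s['tcp_pos'],s['tcp_rot'],s['wrist_force'],s['torque'],s['opening'],s['joint_pos'][6])
robot.sleep(.3)
for n in('wrist','side','top'):
    f=robot.grab_frame(n);pickle.dump(f,open(n+'4.pkl','wb'))
    if n=='wrist': cv2.imwrite(f'pics/{n}4.png',f['image'][:,:,::-1])
    elif n=='side': cv2.imwrite('pics/side4c.png',cv2.resize(f['image'][170:260,235:345,::-1],None,fx=6,fy=6,interpolation=cv2.INTER_CUBIC))
    else: cv2.imwrite('pics/top4c.png',cv2.resize(f['image'][140:235,222:332,::-1],None,fx=6,fy=6,interpolation=cv2.INTER_CUBIC))
```

```text
[-3.13637772e+00 -2.45143374e-03 -1.01079378e+00] 11.5667
12.1333 [0.51269284 0.06285643 0.15033466] [-3.13532325e+00 -2.03791103e-04 -1.53259023e+00] [ 2.56302865  0.99052496 -0.94166089] [ 0.15409499 -0.29997805 -0.14153209] 0.1756340430864121 -1.4416700172654446
12.7 [0.51253611 0.06229968 0.15032877] [-3.13600387e+00  2.21750626e-03 -2.05618938e+00] [ 3.60592879 -2.87655489 -0.68741721] [-0.50615193 -0.36474768 -0.10916513] 0.17700606191662352 -1.965029009939835
13.2667 [0.51211103 0.06185399 0.15032945] [-3.13809299  0.00370203 -2.57958984] [ 1.32556278 -5.24965259  1.01771606] [-1.05776616 -0.00840376 -0.12335478] 0.1771866579025116 -2.4881255452979825
```

View pics/wrist4.png

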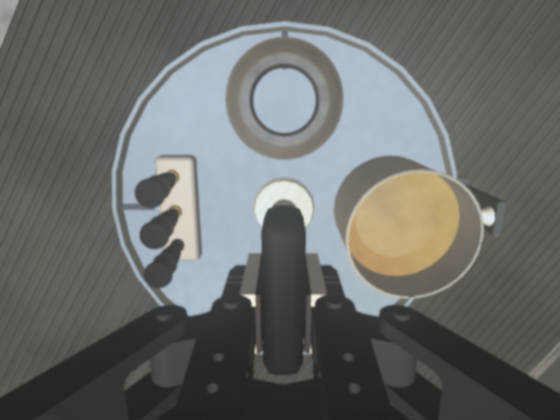

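View pics/side4c.png

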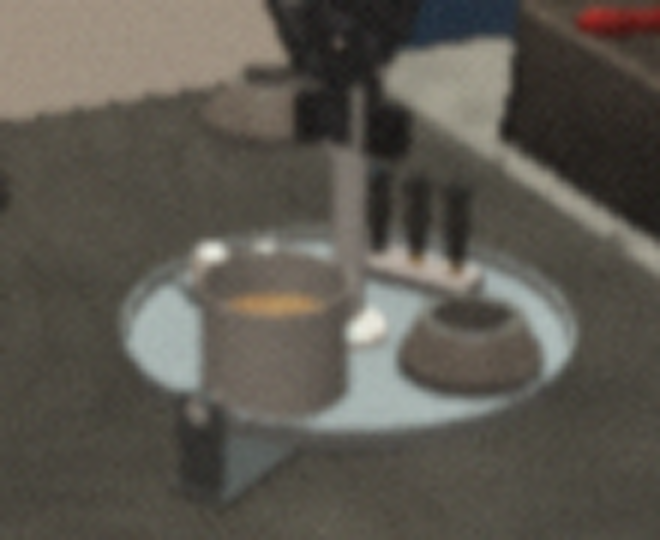

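View pics/top4c.png

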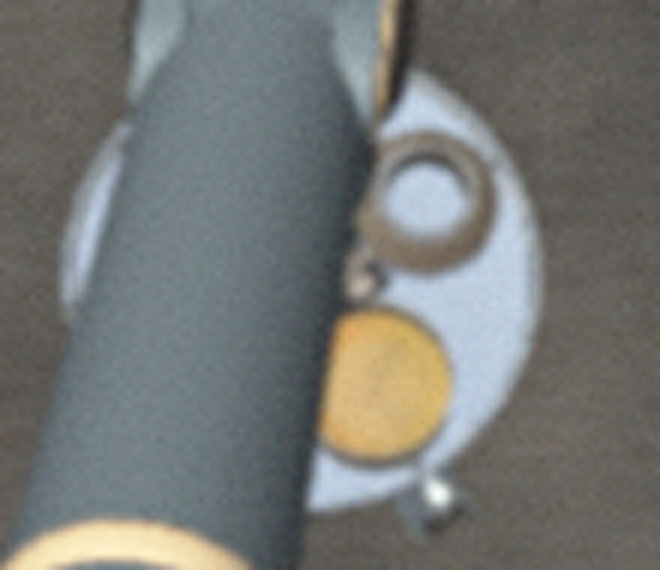

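Run:
```python
import pickle,cv2
from h import *
f=pickle.load(open('wrist4.pkl','rb'))
cv2.imwrite('pics/w4p.png',cv2.resize(f['image'][160:260,430:530,::-1],None,fx=6,fy=6,interpolation=cv2.INTER_CUBIC))
a,b=ray(f,121,207,.032),ray(f,285,33,.032)
# centre: stems tick at radius .1135?, use cone tick and stems tick 90deg apart equal radius
m=(a+b)/2; h=(b-a)[:2]/2; per=np.array([-h[1],h[0]])
for s in(1,-1):
  c=m[:2]+s*per
  r=np.hypot(*(a[:2]-c)); tip=ray(f,483,216,.05)
  print(c,r,'tinaz',np.arctan2(*(c-a[:2])[::-1]),'pt',np.arctan2(*(tip[:2]-c)[::-1]),np.hypot(*(tip[:2]-c)))
t=np.mean([ray(f,u,v,.092) for u,v in((346,236),(482,228),(418,171),(412,296))],0);print(t)
g=pickle.load(open('top4.pkl','rb'))
p=lambda u,v,z:ray(g,222+u/6-.42,140+v/6-.42,z)
tin=p(377,386,.092)  ;print(tin,p(437,493,.055))
c=np.array([.5105,.0605]);
for x in (tin,p(437,493,.055)):print(np.hypot(*(x[:2]-c)),np.arctan2(*(x[:2]-c)[::-1]))
```

```text
[0.6683491  0.02785493] 0.11428114659932688 tinaz -1.0223388783129235 pt -3.0185334724383224 0.27041056065851066
[0.51124665 0.0657915 ] 0.11428114659932695 tinaz -2.59313520510782 pt -2.572785302023464 0.1320562657830181
[0.45180248 0.02423612 0.092     ]
[0.4470707  0.02305496 0.092     ] [ 0.40189809 -0.00685407  0.055     ]
0.07365736026589666 -2.6083041710943458
0.12779258484394931 -2.58645799840208
```

View pics/w4p.png

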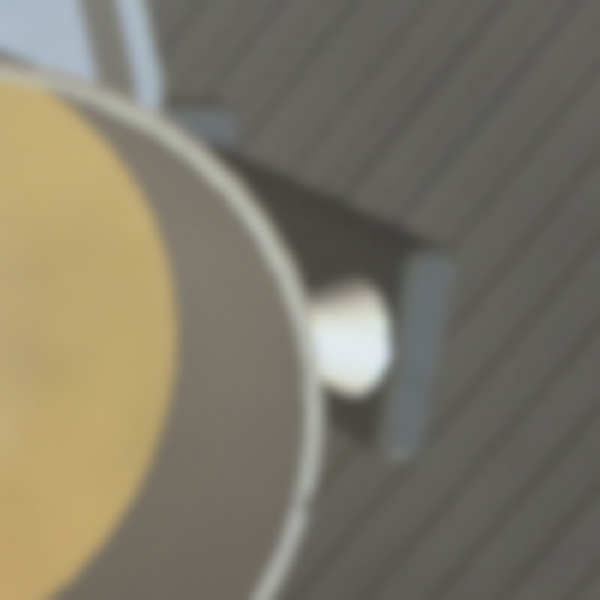

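Run:
```python
from plant import robot
robot.grip(0.0,100); robot.sleep(.8)
s=robot.sense();print(s['t'],s['tcp_pos'],s['tcp_rot'],s['wrist_force'],s['opening'],abs(s['joint_velocities']).max())
robot.close_job()
```

```text
14.7333 [0.51213216 0.06185499 0.15046421] [-3.13819636  0.0037666  -2.57946542] [ 1.08106647 -5.5739761   2.60260042] 0.16138410621274862 0.0022221626458241023
the job is handed in; nothing more can be done
```

The lug nuts were turned to the pointer and rested there about 2 s. Then the paste tin was turned to it, and I handed the job in at 14.7 s with the carousel still held by its knob. I have had no verdict back.

- **How it was done:** I gripped the knob bar once from above and turned it clockwise, first 2.22 rad to the nuts, then 1.571 rad to the tin. The final hold is a 100 N grip.
- **Nuts at the pointer:** they measured about -2.585 to -2.60 rad round the axis against about -2.58 for the pointer, and the dish mark by the nuts lined up with the spike in the top view.
- **Tin at the pointer:** the gripper's yaw gave -2.58, which matches. The wrist and top cameras put the tin about 0.02 rad (1.2°) past the pointer. I took that as measurement error and did not correct it.
- **At the end:** the arm was still and the wrist force was about 6 N. The knob was gripped 1 to 2 mm off centre, and the highest wrist force I read was about 11 N.
- **Tools:** the arm stayed above the carousel and did not go near them. I did not take a separate last picture of them.

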